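Open the combination padlock and present it at the hasp

ROBOT

A 7-joint arm with a two-finger parallel gripper is mounted at the origin on the work surface. World frame = base frame: x ahead of the robot, y to its left, z up, the work surface at z = 0. Lengths are in m, angles in rad, forces in N, time in s.
With the tool pointing down it reaches from about 0.425 to 0.925 m from the base axis. Payload 6.8 kg.
Tool frame: the origin (TCP) lies midway between the tips of the shut fingers; the grasp point (between the pads) lies 19 mm behind it; z points along the fingers, y is the line along which they close (so a half turn about z gives the same grasp; the last joint's range is limited). The gripper opens to 85 mm and grips with 20 to 120 N. Pads are 22 mm wide; open, the fingers measure 114 mm over their backs; the gripper's body (76 mm by 85 mm) begins 54 mm behind the grasp point. The pads swing forward as they close: fully open they stand 13 mm farther back than shut.
Start: joints at [-1.353, 0.477, 0.022, 1.555, -0.011, 1.109, -0.083], TCP at [0.216, 0.64, 0.231] pointing down, gripper open.
Joint ranges: [-2.96, 2.96], [-0.34, 2.1], [-1.41, 1.46], [0.24, 2.44], [-1.37, 4.51], [0.17, 1.92], [-2.96, 2.96]. Speed limits (rad/s): [2.39, 2.39, 3.14, 3.14, 3.14, 3.14, 3.14].

INTERFACE

Orientations are given as a rotation vector (axis times angle).
In Python, from bench import r gives the robot as it stands. The module is installed in compiled form; this text tells all that it offers.
- The arm moves only by the tool apply_moves, never from a script. Its argument "rows" is a list of rows, each a list of 6 numbers: the shift along the tool's x, y, z scaled (see below), then the turn, a rotation vector about the tool's x, y, z scaled (see below). A call has 1 to 5 rows; each row is the pose to reach, as a shift and turn from the pose commanded when the call began, along the tool's axes at that moment; what a row does not reach only later rows make up. The controller multiplies each number of a shift by 0.25 m and each number of a turn by 90 degrees. A row lasts 1/8 s, in which the tool goes at most 62.5 mm and 10.7 degrees, less where a joint would pass 70% of its speed; a pose out of reach is approached as far as the arm can. A call with a number of a shift or a turn outside -1 to 1 is refused whole. A call with a gripper value outside its range is refused whole. "claw" is the opening, from 0 (shut) to 1 (fully open), set as the call begins (left out, the last holds). The fingers move at their own pace and stop on an object; "newtons" is the grip in N (left out, the last holds). Time passes only in rows, so rows that repeat a pose let the fingers close. It gives the time, the measured TCP pose, the force, the opening and the grip force at its end, in the units of the state.
- r.get_obs(): the state, without advancing time (a new reading comes with each control period).
- r.grab_frame(name): name is "scene" or "side" or "wrist"; returns a dict with "pixels" (480x640x3 uint8, red, green, blue), "intrinsics" (3x3 intrinsics, pixels), "eye" and "attitude" of the camera in the world. Camera axes: x right, y up, looking along -z (the intrinsics and any distortion apply to the point x, -y, -z); pixel columns grow to the right and rows downward; lengths in m; the calibration is good to about 2 mm. A picture is of the moment at which its call begins. There is no depth.
- r.hand_in(): hands the job in; it is judged then, once.
Trained networks look in a picture, given as the dict that the camera call returned (one of the last four; its "shot" number tells which), for a name from the list of things; names that differ only in an ending like _2 or _b are one class to them, and where a whole thing is asked for, a point or a joint stands for the part that bears it (a point fixed in the world has none). Each returns a list of dicts, best first, with "conf" (0 to 1); they miss things now and then, are a little off and sometimes report something else, mostly with a low value. They report only what shows in the picture. A call takes as long as a camera call. They do not tell look-alikes from the thing itself.
- r.search_frame(picture, thing): "rect" ([left, top, width, height] in pixels, round what is visible of it).
- r.outline_of(picture, thing): "pixels" (480x640 bool, what is visible of it) and "rect" ([left, top, width, height] in pixels, round what is visible of it).
- r.landmark_of(picture, thing): "point" ([column, row] in pixels: a listed point, or the origin of a listed thing).
The state is a dict: "clock": time; "joints": joint angles; "qvel": joint speeds; "tau": joint torques, N m; "tcp_pos": TCP position; "orientation": TCP orientation; "contact_force": force on the tool from outside, world axes, zero at the start; "moment": the same for the moment, N m; "grip_width": finger opening in m; "gripper_force": force on a finger pad.
Only numpy, scipy, OpenCV 4.12 (cv2) and the standard library are available. Lean on these libraries where they do the work, as an engineer would, in place of code of your own. Each camera call takes 0.05 s, during which the arm holds its last target. There are 200 camera calls.

TASK

Turn the dial of the red combination padlock until its white line clicks into the notch at the yellow mark, let the dial rest there, and then pull the shackle out as far as it goes while the lock lies in its cradle. Then lift the open lock and present it at the stock box: finish while still holding it in the gripper, level and still, dial up, with the bow of its shackle right above the brass hasp and a few centimetres (2 to 10) clear of it, touching nothing else. Leave everything else on the bench as it is.

Things in the scene. Friction and masses are not known exactly. Their poses are not given: they have to be found in the camera images.
- lock_mid (a point): Centre of the red case of the combination padlock, which lies loose on its back in the cradle. Case 72 mm long (its x), 56 mm wide (its y), 30 mm thick (its z, up); the shackle points along its -x. Whole lock about 0.4 to 0.5 kg, balanced within 12 mm of this point. Its centre is 30 mm above the table at the start.
- cradle: Fixed wooden block under the lock, floor 15 mm above the table; origin on the table below the case's centre, same x and y as the case. Lugs 12 mm high above the floor hold the corners of the long sides (the middle 50 mm of each side is free for fingers) and the tail; a stop 20 mm wide, 6 mm thick, 14 mm high stands at the middle of the shackle end. 1.5 mm of play.
- dial_grip (a point): Centre of the lock's round black dial knob on its axis, half-way up. Knob 36 mm across, 24 mm high, on the upper face of the case: its top is 12 mm above this point, the case's face 13 mm below. A white line on the knob runs from its centre to the rim along this point's -x; a small yellow mark on the case lies on the shackle side of the dial.
- dial (a joint): Turn of the dial in rad, counter-clockwise from above positive, stops at -0.8 and 3.0. At 0 the white line meets the yellow mark: only there is the lock open. A sprung notch clicks every 30 degrees (0.524 rad), also at 0, and draws the dial in when let go nearby; passing a click takes about 0.1 N m. It starts one to four clicks to the positive side.
- shackle (a joint): How far the shackle is pulled out of the case, in m: 0 shut, 0.022 fully out, against a stop. It is barred unless the dial sits in the notch at 0; then it slides with about 2 N of friction and stays where it is left.
- bow (a point): Middle of the shackle's straight cross-bar, 9 mm round steel, straight for 24 mm along this point's y, level, 30 mm above the table at the start. Pulling moves it along its -x. It is 80 mm from the case's centre shut, 102 mm fully out; shut, 32 mm of free space lies between bar and cradle stop. The legs, 9 mm thick, run along x, 20 mm to either side.
- hasp_top (a point): Top of the brass staple (26 mm wide across y, 6 mm thick) of the hasp on the closed grey stock box, 99 mm above the table; it stands up 24 mm from the lid, 62 mm from the box's centre towards its front (this point's -x).
- lock: The combination padlock with dial and shackle; origin at the centre of its underside, z up out of the dial's face, shackle towards -x.
- stock_box: The fixed grey steel stock box, 174 mm (its x) by 204 mm (its y), lid 75 mm high; origin at the centre of its underside.
- blanks: Bystander, to be left alone: a small pile of copper butterfly blanks, about 65 mm across, 12 mm high; origin at the middle of its underside.
- cup: Bystander, to be left alone: a blue cup, 72 mm across, 85 mm high; origin at the middle of its underside.
- enamel_jar: Bystander, to be left alone: an amber jar with a black cap, 60 mm across, 85 mm high; origin at the middle of its underside.
- pliers: Bystander, to be left alone: yellow-handled pliers lying flat, about 170 mm long, 15 mm high; origin at the middle of its underside.
- sanding_block: Bystander, to be left alone: a grey sanding block, 95 x 60 x 32 mm; origin at the middle of its underside.
- key_padlock: Bystander, to be left alone: a small brass key padlock lying flat, 36 x 40 x 18 mm with a small shackle; not the lock of this job; origin at the middle of its underside.
There are look-alikes about, which are no part of the job. Leave any green look-alike of the lock alone.

How it is judged:
On the way, in this order (a step that is already met when the one before it is completed fails the run):
1. the dial rests in the open notch (white line at the yellow mark, within 0.12 rad), shackle still shut (value of joint dial between -0.12 and 0.12 rad and value of joint shackle below 0.005 m), for 0.3 s.
2. the shackle is pulled out (at least 18 of 22 mm) while the lock lies in its cradle (value of joint shackle above 0.018 m and height (world z) of lock_mid below 0.038 m), for 0.2 s.
3. the open lock is lifted out of the cradle by the gripper (height (world z) of lock_mid above 0.06 m and value of joint shackle above 0.015 m and contact force between the fingers and lock above 1 N), for 0.2 s.
At the end, for the whole second after the job is handed in: The gripper holds the open lock (shackle at least 15 mm out), dial up and level within 15 degrees, still (under 0.03 m/s), the middle of the shackle's bow within 30 mm horizontally of the hasp staple's top and 20 to 130 mm above it, the lock not touching the stock box (value of joint shackle above 0.015 m and horizontal distance between bow and hasp_top below 0.03 m and z of bow in the frame of hasp_top between 0.02 and 0.13 m and angle between lock_mid's own z axis and vertical below 0.26 rad and contact force between the fingers and lock above 1 N and contact force between lock and stock_box below 0.1 N and linear speed of lock below 0.03 m/s); the arm keeps its last pose, push and grip.
It fails at once if a bystander (copper blanks, cup, jar, pliers, sanding block, key padlock) is pushed by more than 30 mm (distance of any of blanks, cup, enamel_jar, pliers, sanding_block, key_padlock from where it was at the start of the episode above 0.03 m).
It also fails if it takes over 72 s, if anything falls off the work surface, if the arm or the gripper's body presses on something with over 40 N, if the wrist force passes 120 N, or if a joint passes its speed limit or range.

## Working session

There is one attempt and no reset: what is moved stays moved. The work goes in short steps, Python scripts to look and compute and a tool call to move; the robot and the scene stay as the last step left them, time stands still between calls to the robot, and variables do not carry over. Pictures are saved under pics/ and viewed, at most 10 in all, crops included, and the job is handed in when it is done.

Besides the shell and the picture viewer there is one more tool, called after ">>>" as a command line: name --pt "numbers of a row" for each row, then --argument value for the rest. apply_moves: Moves the arm, as the interface text tells. Its arguments: {"type":"object","properties":{"rows":{"type":"array","items":{"type":"array","items":{"type":"number"}}},"claw":{"type":"number"},"newtons":{"type":"number"}},"required":["rows"]}

```bash
mkdir -p pics; cat > h.py <<'E'
import numpy as np, cv2
from scipy.spatial.transform import Rotation as R
from bench import r
def att(f):
    a=np.array(f["attitude"],float)
    if a.shape==(3,3): return a
    return R.from_rotvec(a).as_matrix() if a.size==3 else R.from_quat(a).as_matrix()
def ray(f,p):
    K=np.array(f["intrinsics"]); d=np.linalg.inv(K)@[p[0],p[1],1]
    return np.array(f["eye"]),att(f)@(d*[1,-1,-1])
def onz(f,p,z):
    e,d=ray(f,p); return e+d*(z-e[2])/d[2]
def proj(f,P):
    c=att(f).T@(np.array(P)-np.array(f["eye"])); c=c*[1,-1,-1]
    q=np.array(f["intrinsics"])@c; return q[:2]/q[2]
def save(f,n): cv2.imwrite("pics/"+n,cv2.cvtColor(f["pixels"],cv2.COLOR_RGB2BGR))
def delta(P,Rt=None):
    """tool-frame shift (units) to world TCP point P"""
    o=r.get_obs(); T=R.from_rotvec(o["orientation"])
    return T.inv().apply(np.array(P)-o["tcp_pos"])/0.25
E
python3 - <<'E'
from h import *
np.set_printoptions(precision=4,suppress=True)
o=r.get_obs()
for k in o: print(k,o[k])
Z=dict(lock_mid=.03,dial_grip=.058,bow=.03,hasp_top=.099,cradle=0,stock_box=0,lock=.015)
for n in ["scene","side"]:
    f=r.grab_frame(n); save(f,n+"0.png"); print(n,f["eye"],f["attitude"],f.keys())
    for t,z in Z.items():
        for l in r.landmark_of(f,t)[:3]: print(t,np.round(l["point"]),round(l["conf"],2),onz(f,l["point"],z)[:2])
E
```

```text
clock 0.0
joints [-1.3531  0.4778  0.0224  1.5564 -0.0115  1.1093 -0.0831]
qvel [ 0.0007  0.0003  0.0005  0.001  -0.0003 -0.0007  0.0005]
tau [  0.     -59.6433   1.6078 -28.1204   0.0124   0.0091   0.    ]
tcp_pos [0.2159 0.6389 0.2303]
orientation [-0.5095 -3.0998  0.0028]
contact_force [0.3931 0.0775 0.2922]
moment [0.0182 0.0107 0.0295]
gripper_force 0.0
grip_width 0.08541913835498548
scene [ 1.4166 -0.0923  0.8736] [0.6898 0.6202 1.42  ] dict_keys(['pixels', 'intrinsics', 'eye', 'attitude', 'shot'])
lock_mid [384. 333.] 0.73 [0.7884 0.1134]
lock_mid [360. 251.] 0.71 [0.5168 0.0951]
lock_mid [414. 271.] 0.63 [0.5987 0.2251]
dial_grip [366. 244.] 0.61 [0.5187 0.1099]
dial_grip [420. 262.] 0.58 [0.5936 0.2361]
bow [130. 258.] 0.7 [ 0.5188 -0.5084]
bow [413. 245.] 0.6 [0.4997 0.2436]
bow [354. 273.] 0.41 [0.5991 0.0704]
hasp_top [248. 237.] 0.65 [ 0.5277 -0.1985]
cradle [418. 278.] 0.65 [0.5948 0.2407]
stock_box [250. 283.] 0.7 [ 0.5926 -0.1967]
lock [414. 270.] 0.77 [0.5797 0.2309]
lock [357. 255.] 0.57 [0.5156 0.0889]
lock [485. 243.] 0.2 [0.4806 0.4578]
side [ 0.27   -1.2085  0.9525] [ 0.954  -0.1103 -0.2539] dict_keys(['pixels', 'intrinsics', 'eye', 'attitude', 'shot'])
lock_mid [291. 257.] 0.94 [0.4906 0.0715]
lock_mid [314. 219.] 0.86 [0.592  0.2365]
dial_grip [296. 247.] 0.68 [0.5045 0.0709]
dial_grip [315. 213.] 0.46 [0.5958 0.2258]
bow [324. 259.] 0.66 [0.5705 0.0353]
bow [289. 224.] 0.45 [0.5187 0.2327]
hasp_top [327. 296.] 0.81 [ 0.5194 -0.1985]
hasp_top [356. 442.] 0.24 [ 0.4659 -0.5907]
cradle [318. 231.] 0.49 [0.5979 0.2149]
stock_box [356. 326.] 0.7 [ 0.5859 -0.2062]
lock [295. 260.] 0.85 [0.5006 0.0736]
lock [314. 227.] 0.78 [0.5892 0.2173]
lock [256. 283.] 0.26 [0.3828 0.0064]
```

View pics/scene0.png

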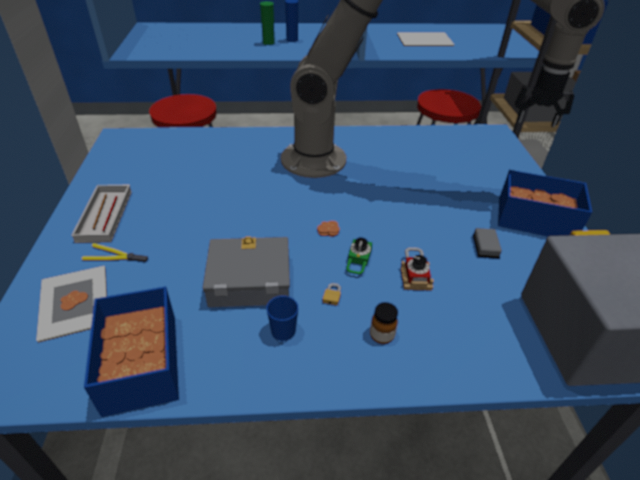

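View pics/side0.png

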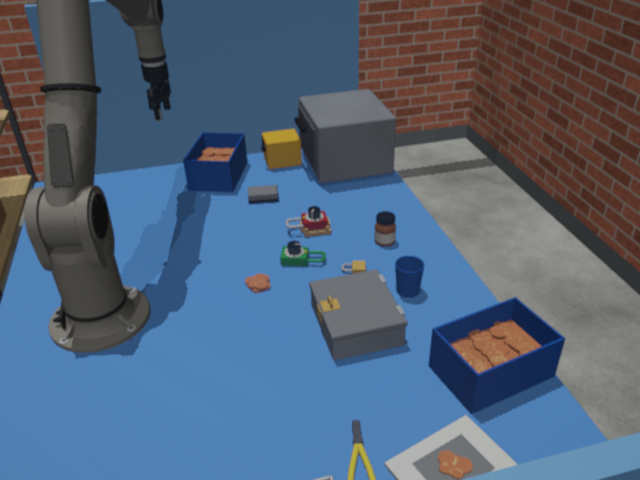

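The red lock sits at about (414,271) in the scene view and (314,219) in the side view, with its shackle pointing towards the robot. The green look-alike is at (360,251) in the scene view. The hasp is at (248,240), on the robot side of the grey box. I'll go above the lock for a wrist view.

```bash
python3 -c "
from h import *
T=R.from_rotvec(r.get_obs()['orientation']).as_matrix();print(T.round(3))
print(delta([0.52,0.235,0.24]))"
```

```text
[[-0.947  0.32  -0.   ]
 [ 0.32   0.947  0.   ]
 [ 0.     0.    -1.   ]]
[-1.66977779 -1.14379224 -0.03478807]
```

>>> apply_moves --pt "-0.2 -0.14 0 0 0 0" --pt "-0.4 -0.28 0 0 0 0" --pt "-0.6 -0.42 0 0 0 0" --pt "-0.8 -0.55 0 0 0 0" --pt "-0.84 -0.57 0 0 0 0"

```text
clock: 1.42
tcp_pos: [0.3731, 0.4329, 0.2317]
orientation: [0.521, 3.096, -0.001]
contact_force: [-0.9, 0.4, 0.4]
grip_width: 0.0854
gripper_force: 0.0
```

>>> apply_moves --pt "-0.2 -0.14 0 0 0 0" --pt "-0.4 -0.28 0 0 0 0" --pt "-0.6 -0.42 0 0 0 0" --pt "-0.83 -0.57 0 0 0 0" --pt "-0.83 -0.57 0 0 0 0"

```text
clock: 2.05
tcp_pos: [0.5233, 0.2313, 0.2316]
orientation: [0.521, 3.096, -0.002]
contact_force: [-0.0, 0.7, -0.3]
grip_width: 0.0857
gripper_force: 0.0
```

```bash
python3 - <<'E'
from h import *
np.set_printoptions(precision=4,suppress=True)
o=r.get_obs(); print(o["joints"],o["tcp_pos"],o["clock"])
Z=dict(lock_mid=.03,dial_grip=.058,bow=.03)
f=r.grab_frame("wrist"); save(f,"w1.png"); print(f["eye"],f["attitude"])
for t,z in Z.items():
    for l in r.landmark_of(f,t)[:3]: print(t,np.round(l["point"]),round(l["conf"],2),onz(f,l["point"],z)[:2])
E
```

```text
[-0.6914  0.3084  0.2048  1.8187 -0.0699  1.0208  0.7778] [0.5233 0.2313 0.2316] 2.05
[0.4578 0.2533 0.3732] [-0.2426 -0.1709  1.2285]
lock_mid [186. 242.] 0.96 [0.5034 0.1009]
lock_mid [337. 281.] 0.56 [0.5928 0.2322]
dial_grip [342. 289.] 0.84 [0.5918 0.2357]
dial_grip [178. 248.] 0.77 [0.5022 0.1033]
bow [322. 206.] 0.92 [0.5135 0.2424]
bow [194. 303.] 0.92 [0.5674 0.0808]
bow [339. 277.] 0.62 [0.5891 0.2354]
```

View pics/w1.png

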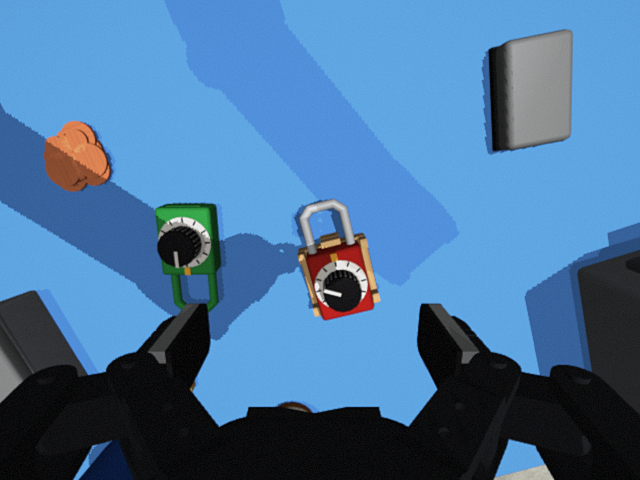

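The red lock is at (337,285), with its bow at (322,206). The white line points left, about 3 clicks on the positive side of the yellow mark at (334,258). Next I'll measure the line angle.

```bash
python3 - <<'E'
from h import *
np.set_printoptions(precision=4,suppress=True)
f=r.grab_frame("wrist")
d=np.array([.592,.2345]); b=np.array([.5135,.2424]); yaw=np.arctan2(*(d-b)[::-1]); print("yaw",np.degrees(yaw))
im=f["pixels"]; H=cv2.cvtColor(im,cv2.COLOR_RGB2HSV)
def rect(z):  # orthorectify lock frame, 0.25mm/pix, 100mm
    S=400; g=(np.array([[-.05,-.05],[.05,-.05],[.05,.05],[-.05,.05]]))
    Rm=np.array([[np.cos(yaw),-np.sin(yaw)],[np.sin(yaw),np.cos(yaw)]])
    src=np.float32([proj(f,[*(d+Rm@q),z]) for q in g])
    dst=np.float32([[ (q[0]+.05)*4000,400-(q[1]+.05)*4000] for q in g])
    return cv2.warpPerspective(im,cv2.getPerspectiveTransform(src,dst),(S,S),flags=cv2.INTER_CUBIC)
o=np.hstack([rect(.07),rect(.045)]); cv2.circle(o,(200,200),72,(0,255,0),1); cv2.rectangle(o,(456,88),(744,312),(0,255,0),1)
cv2.imwrite("pics/r1.png",o[:,:,::-1])
E
```

```text
yaw -5.746723653276228
```

View pics/r1.png

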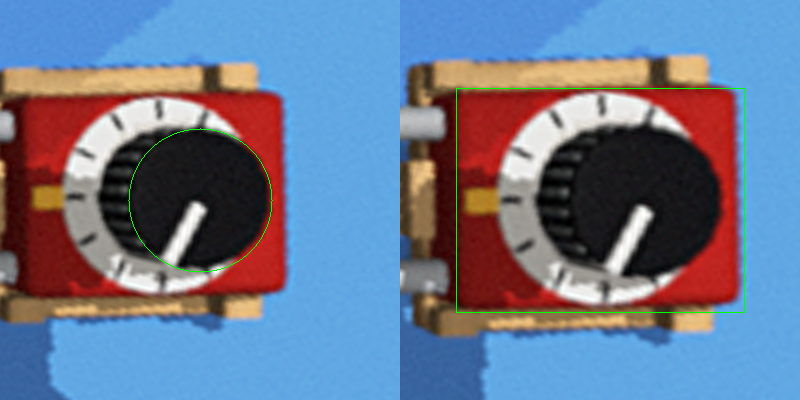

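The white line is about 62° counter-clockwise from the mark, so the dial is 2 clicks out. I'll grip the knob and turn it −60°.

```bash
python3 -c "
from h import *
print(delta([0.592,0.2345,0.048]))"
```

```text
[-0.28162555  0.07791294  0.7325249 ]
```

>>> apply_moves --pt "-0.2 0.06 0.1 0 0 0" --pt "-0.28 0.08 0.3 0 0 0" --pt "-0.28 0.08 0.5 0 0 0" --pt "-0.28 0.08 0.65 0 0 0" --pt "-0.28 0.08 0.73 0 0 0" --claw 0.65 --newtons 40

```text
clock: 2.92
tcp_pos: [0.591, 0.2341, 0.0466]
orientation: [-0.504, -3.098, 0.001]
contact_force: [0.4, 0.2, 1.0]
grip_width: 0.0555
gripper_force: 0.0
```

>>> apply_moves --pt "0 0 0 0 0 0" --pt "0 0 0 0 0 0"

```text
clock: 3.18
tcp_pos: [0.5941, 0.2334, 0.0505]
orientation: [0.508, 3.098, 0.003]
contact_force: [0.4, 1.2, 0.4]
grip_width: 0.0553
gripper_force: 0.0
```

```bash
python3 -c "
from h import *
print(r.get_obs()['contact_force'],delta([0.592,0.2345,0.048]))"
```

```text
[0.43902252 1.2459104  0.35536867] [0.00938938 0.00150469 0.00998542]
```

>>> apply_moves --pt "0.005 0 0.01 0 0 0" --pt "0.005 0 0.01 0 0 0" --pt "0.005 0 0.01 0 0 0" --pt "0.005 0 0.01 0 0 0" --pt "0.005 0 0.01 0 0 0" --claw 0 --newtons 35

```text
clock: 3.8
tcp_pos: [0.5933, 0.234, 0.0482]
orientation: [0.509, 3.097, 0.004]
contact_force: [-0.2, 0.7, 6.5]
grip_width: 0.0349
gripper_force: 34.9
```

>>> apply_moves --pt "0 0 -0.004 0 0 0.1" --pt "0 0 -0.004 0 0 0.2" --pt "0 0 -0.004 0 0 0.3" --pt "0 0 -0.004 0 0 0.4" --pt "0 0 -0.004 0 0 0.5"

```text
clock: 4.42
tcp_pos: [0.5927, 0.2341, 0.0483]
orientation: [1.662, 2.665, 0.004]
contact_force: [1.4, 1.7, 0.4]
grip_width: 0.0348
gripper_force: 35.7
```

>>> apply_moves --pt "0 0 0 0 0 0.09" --pt "0 0 0 0 0 0.18" --pt "0 0 0 0 0 0.18" --pt "0 0 0 0 0 0.18"

```text
clock: 4.92
tcp_pos: [0.5925, 0.2339, 0.0482]
orientation: [2.013, 2.412, 0.003]
contact_force: [-0.6, 2.9, 5.7]
grip_width: 0.0349
gripper_force: 36.1
```

>>> apply_moves --pt "0 0 0 0 0 0" --pt "0 0 0 0 0 0" --pt "0 0 0 0 0 0" --pt "0 0 -0.3 0 0 0" --pt "0 0 -0.6 0 0 0" --claw 0.65

```text
clock: 5.55
tcp_pos: [0.5913, 0.2322, 0.1729]
orientation: [-2.016, -2.409, 0.004]
contact_force: [0.6, 1.3, 0.3]
grip_width: 0.0552
gripper_force: 0.0
```

```bash
python3 -c "
from h import *
o=r.get_obs();print(o['joints'])
print(delta([0.51,0.25,0.24]), R.from_rotvec(o['orientation']).as_matrix().round(3))"
```

```text
[-0.86191369  0.5177931   0.54125077  1.73783762 -0.31209755  0.97523909
 -0.0240267 ]
[ 0.12681683 -0.30801837 -0.26781813] [[-0.176  0.984 -0.002]
 [ 0.984  0.176 -0.002]
 [-0.001 -0.002 -1.   ]]
```

>>> apply_moves --pt "-0.1 -0.1 -0.1 0 0 0.08" --pt "-0.1 -0.2 -0.2 0 0 0.17" --pt "-0.1 -0.2 -0.2 0 0 0.17" --claw 0.35

```text
clock: 5.92
tcp_pos: [0.5468, 0.1991, 0.2239]
orientation: [-2.319, -2.119, -0.004]
contact_force: [0.9, 0.5, -0.5]
grip_width: 0.0301
gripper_force: 0.0
```

```bash
cat >> h.py <<'E'
def look(out,d,yaw,zs=(.07,.045),half=.05,cx=0,big=400):
    f=r.grab_frame("wrist"); im=f["pixels"]; Rm=np.array([[np.cos(yaw),-np.sin(yaw)],[np.sin(yaw),np.cos(yaw)]]); o=[]
    k=big/2/half
    for z in zs:
        g=np.array([[-1,-1],[1,-1],[1,1],[-1,1]])*half
        src=np.float32([proj(f,[*(d+Rm@(q+[cx,0])),z]) for q in g])
        dst=np.float32([[(q[0]+half)*k,big-(q[1]+half)*k] for q in g])
        o.append(cv2.warpPerspective(im,cv2.getPerspectiveTransform(src,dst),(big,big),flags=cv2.INTER_CUBIC))
    cv2.imwrite("pics/"+out,np.hstack(o)[:,:,::-1]); return f
E
python3 - <<'E'
from h import *
np.set_printoptions(precision=4,suppress=True)
o=r.get_obs(); print(o["tcp_pos"],R.from_rotvec(o['orientation']).as_matrix())
f=look("r2.png",np.array([.592,.2345]),-.09,zs=(.07,.03),half=.08,cx=-.04)
for t,z in dict(lock_mid=.03,dial_grip=.058,bow=.03).items():
    for l in r.landmark_of(f,t)[:2]: print(t,np.round(l["point"]),round(l["conf"],2),onz(f,l["point"],z)[:2])
E
```

```text
[0.5468 0.1991 0.2239] [[ 0.0901  0.9959  0.0017]
 [ 0.9959 -0.0901  0.0021]
 [ 0.0023  0.0015 -1.    ]]
lock_mid [356. 182.] 0.93 [0.5908 0.2323]
lock_mid [281. 316.] 0.8 [0.504  0.1007]
dial_grip [519. 271.] 0.74 [0.7337 0.1403]
dial_grip [361. 184.] 0.73 [0.5922 0.2337]
bow [275. 180.] 0.95 [0.5151 0.2416]
bow [351. 326.] 0.82 [0.5764 0.0823]
```

View pics/r2.png

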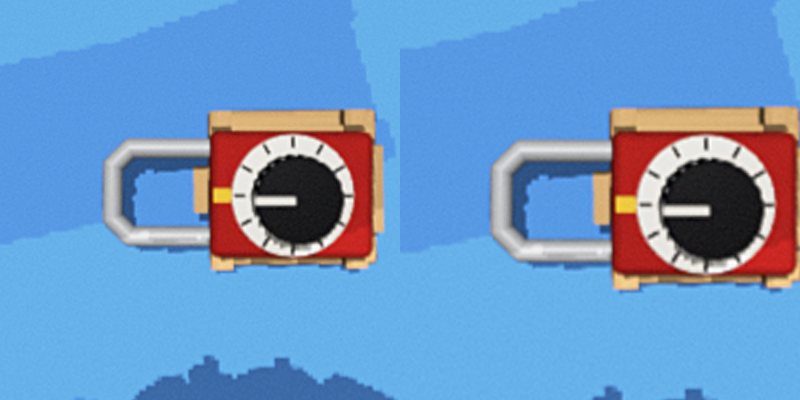

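The white line now sits at the yellow mark, and the bow is at about (500,203) in the right-hand crop. Next I'll hook the bow.

```bash
python3 -c "
from h import *
print(delta([0.513,0.2413,0.06]),delta([0.513,0.2413,0.019]))"
```

```text
[ 0.15421893 -0.1499535   0.64509266] [ 0.15437539 -0.14981995  0.80909253]
```

>>> apply_moves --pt "0.08 -0.08 0 0 0 0" --pt "0.155 -0.15 0.1 0 0 0" --pt "0.155 -0.15 0.3 0 0 0" --pt "0.155 -0.15 0.5 0 0 0" --pt "0.155 -0.15 0.6 0 0 0"

```text
clock: 6.75
tcp_pos: [0.5117, 0.2406, 0.0684]
orientation: [-2.317, -2.12, 0.008]
contact_force: [-0.4, 0.7, 0.4]
grip_width: 0.0297
gripper_force: 0.0
```

>>> apply_moves --pt "0 0 0 0 0 0"

```text
clock: 6.88
tcp_pos: [0.5119, 0.2404, 0.0695]
orientation: [-2.318, -2.119, 0.009]
contact_force: [0.5, 0.3, -0.4]
grip_width: 0.0297
gripper_force: 0.0
```

```bash
python3 -c "
from h import *
print(delta([0.513,0.2413,0.019]))"
```

```text
[0.00484505 0.00503855 0.2021082 ]
```

>>> apply_moves --pt "0.004 0.004 0.07 0 0 0" --pt "0.004 0.004 0.14 0 0 0" --pt "0.004 0.004 0.2 0 0 0" --pt "0.004 0.004 0.2 0 0 0"

```text
clock: 7.38
tcp_pos: [0.5134, 0.2419, 0.0211]
orientation: [-2.319, -2.119, 0.003]
contact_force: [0.6, -0.7, -0.4]
grip_width: 0.0301
gripper_force: 0.0
```

>>> apply_moves --pt "0 0 0 0 0 0" --pt "0 0 0 0 0 0" --pt "0 0 0 0 0 0" --pt "0 0 0 0 0 0" --pt "0 0 0 0 0 0" --claw 0 --newtons 40

```text
clock: 8.0
tcp_pos: [0.5144, 0.2424, 0.0226]
orientation: [-2.319, -2.119, -0.0]
contact_force: [-1.3, -1.1, 2.5]
grip_width: 0.007
gripper_force: 38.8
```

>>> apply_moves --pt "0 -0.025 0 0 0 0" --pt "0 -0.05 0 0 0 0" --pt "0 -0.075 0 0 0 0" --pt "0 -0.09 0 0 0 0" --pt "0 -0.092 0 0 0 0"

```text
clock: 8.62
tcp_pos: [0.4909, 0.2445, 0.0223]
orientation: [-2.319, -2.119, 0.0]
contact_force: [0.7, 0.5, 0.7]
grip_width: 0.0074
gripper_force: 38.8
```

>>> apply_moves --pt "0 0 0 0 0 0" --pt "0 0 0 0 0 0"

```text
clock: 8.88
tcp_pos: [0.4909, 0.2445, 0.0222]
orientation: [-2.319, -2.119, 0.001]
contact_force: [-0.9, 0.2, 2.4]
grip_width: 0.007
gripper_force: 38.9
```

>>> apply_moves --pt "0 -0.006 0 0 0 0" --pt "0 -0.012 0 0 0 0" --pt "0 -0.012 0 0 0 0"

```text
clock: 9.25
tcp_pos: [0.4898, 0.2445, 0.0226]
orientation: [2.319, 2.117, 0.004]
contact_force: [5.4, -0.8, -0.4]
grip_width: 0.0074
gripper_force: 39.8
```

>>> apply_moves --pt "0 0 0 0 0 0" --pt "0 0 0 0 0 0" --pt "0 0 -0.2 0 0 0" --pt "0 0 -0.4 0 0 0" --pt "0 0 -0.6 0 0 0" --claw 0.35

```text
clock: 9.88
tcp_pos: [0.4873, 0.2444, 0.1733]
orientation: [-2.319, -2.119, 0.003]
contact_force: [-0.5, -0.0, 0.4]
grip_width: 0.0295
gripper_force: 0.0
```

>>> apply_moves --pt "-0.1 0.1 -0.2 0 0 0" --pt "-0.2 0.2 -0.2 0 0 0" --pt "-0.2 0.2 -0.2 0 0 0"

```text
clock: 10.25
tcp_pos: [0.5346, 0.1876, 0.2228]
orientation: [2.324, 2.113, 0.0]
contact_force: [-0.8, 0.7, -0.3]
grip_width: 0.0299
gripper_force: 0.0
```

```bash
python3 - <<'E'
from h import *
np.set_printoptions(precision=4,suppress=True)
o=r.get_obs(); print(o["tcp_pos"],o["joints"],o["contact_force"])
f=look("r3.png",np.array([.592,.2345]),-.09,zs=(.045,.03),half=.08,cx=-.04)
for t,z in dict(lock_mid=.03,dial_grip=.058,bow=.03).items():
    for l in r.landmark_of(f,t)[:2]: print(t,np.round(l["point"]),round(l["conf"],2),onz(f,l["point"],z)[:2])
E
```

```text
[0.5346 0.1876 0.2228] [-0.9882  0.3616  0.69    1.8638 -0.2685  1.0101 -0.2801] [-0.7964  0.7102 -0.2601]
lock_mid [291. 303.] 0.68 [0.5039 0.1031]
lock_mid [366. 169.] 0.57 [0.5882 0.2318]
dial_grip [286. 316.] 0.86 [0.5008 0.1028]
dial_grip [376. 166.] 0.73 [0.5932 0.2354]
bow [258. 167.] 0.66 [0.4882 0.2432]
```

View pics/r3.png

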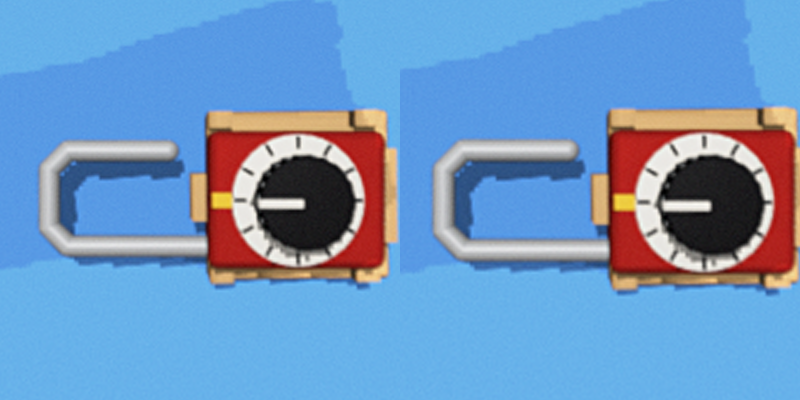

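The shackle is fully out: the bow is at (445,203) in the right-hand crop and the short leg is free of the case. Now I'll turn the tool 90° and open it to grip the case.

```bash
python3 -c "
from h import *
print(delta([0.591,0.234,0.12]))"
```

```text
[0.1908623  0.21937056 0.40507116]
```

>>> apply_moves --pt "0.05 0.05 0 0 0 0.115" --pt "0.1 0.1 0 0 0 0.23" --pt "0.15 0.15 0 0 0 0.345" --pt "0.19 0.22 0 0 0 0.46" --pt "0.19 0.22 0 0 0 0.57" --claw 1

```text
clock: 11.08
tcp_pos: [0.5925, 0.2349, 0.2213]
orientation: [3.009, 0.902, -0.002]
contact_force: [-0.3, 0.1, 0.0]
grip_width: 0.0852
gripper_force: 0.0
```

>>> apply_moves --pt "0 0 0.1 0 0 0.115" --pt "0 0 0.2 0 0 0.23" --pt "0 0 0.3 0 0 0.34" --pt "0 0 0.4 0 0 0.43" --pt "0 0 0.4 0 0 0.43"

```text
clock: 11.7
tcp_pos: [0.5903, 0.2336, 0.1197]
orientation: [3.136, -0.137, -0.007]
contact_force: [-0.2, -0.1, 0.3]
grip_width: 0.0853
gripper_force: 0.0
```

```bash
python3 -c "
from h import *
o=r.get_obs();T=R.from_rotvec(o['orientation']).as_matrix();print(T.round(3),np.degrees(np.arctan2(T[1,0],T[0,0])),o['joints'],o['tcp_pos'])
print(delta([0.591,0.234,0.011]))"
```

```text
[[ 0.996 -0.087 -0.005]
 [-0.087 -0.996 -0.002]
 [-0.005  0.003 -1.   ]] -4.994560725483146 [-1.10139951  0.73682889  0.94134753  1.79050234 -0.70282742  0.99596255
 -1.53049661] [0.59034441 0.2335826  0.11969484]
[ 0.00447818 -0.00310244  0.43475636]
```

>>> apply_moves --pt "0.004 -0.003 0.13 0 0 0" --pt "0.004 -0.003 0.26 0 0 0" --pt "0.004 -0.003 0.36 0 0 0" --pt "0.004 -0.003 0.43 0 0 0" --pt "0.004 -0.003 0.43 0 0 0"

```text
clock: 12.32
tcp_pos: [0.5933, 0.2333, 0.014]
orientation: [3.138, -0.14, -0.002]
contact_force: [0.0, -0.0, 0.7]
grip_width: 0.0851
gripper_force: 0.0
```

>>> apply_moves --pt "0 0 0 0 0 0" --pt "0 0 0 0 0 0" --pt "0 0 0 0 0 0" --pt "0 0 0 0 0 0" --pt "0 0 0 0 0 0" --claw 0 --newtons 70

```text
clock: 12.95
tcp_pos: [0.595, 0.2347, 0.0165]
orientation: [-3.136, 0.14, -0.004]
contact_force: [-0.3, 2.1, 5.9]
grip_width: 0.055
gripper_force: 75.7
```

>>> apply_moves --pt "0 0 -0.03 0 0 0" --pt "0 0 -0.08 0 0 0" --pt "0 0 -0.15 0 0 0" --pt "0 0 -0.22 0 0 0" --pt "0 0 -0.3 0 0 0"

```text
clock: 13.58
tcp_pos: [0.5936, 0.2331, 0.0911]
orientation: [3.138, -0.142, -0.0]
contact_force: [0.5, -0.7, -4.3]
grip_width: 0.0546
gripper_force: 76.4
```

>>> apply_moves --pt "0 0 -0.1 0 0 0" --pt "0 0 -0.25 0 0 0" --pt "0 0 -0.4 0 0 0" --pt "0 0 -0.4 0 0 0" --pt "0 0 -0.4 0 0 0"

```text
clock: 14.2
tcp_pos: [0.593, 0.2334, 0.1892]
orientation: [-3.138, 0.141, 0.002]
contact_force: [-0.3, -0.6, -4.6]
grip_width: 0.0549
gripper_force: 76.8
```

```bash
python3 - <<'E'
from h import *
np.set_printoptions(precision=3,suppress=True)
o=r.get_obs();print(o['joints'],o['tcp_pos'],o['contact_force'],o['gripper_force'],o['grip_width'])
print(delta([0.625,-0.205,o['tcp_pos'][2]]))
f=r.grab_frame("side"); save(f,"s2.png"); cv2.imwrite("pics/s2c.png",cv2.resize(f["pixels"][120:360,180:480,::-1],(750,600)))
print(proj(f,o['tcp_pos']))
f=r.grab_frame("wrist");print([ (l["point"],l["conf"]) for t in ("hasp_top","bow") for l in r.landmark_of(f,t)[:2]])
E
```

```text
[-1.143  0.666  1.015  1.737 -0.629  1.104 -1.584] [0.593 0.233 0.189] [-0.261 -0.599 -4.641] 76.78833961486816 0.054875496111284734
[ 0.285  1.735 -0.001]
[312.134 170.629]
[([486.8, 224.8], 0.86)]
```

View pics/s2c.png

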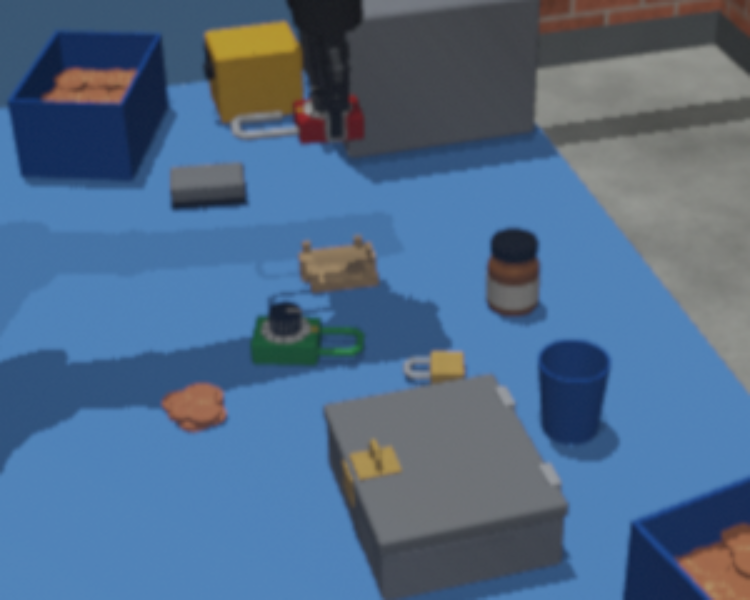

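The lock is held level at about (330,120) in the crop, shackle out, and the cradle is empty. Next I'll carry it to the box.

>>> apply_moves --pt "0.03 0.12 0 0 0 0" --pt "0.06 0.3 0 0 0 0" --pt "0.09 0.48 0 0 0 0" --pt "0.12 0.66 0 0 0 0" --pt "0.15 0.84 0 0 0 0"

```text
clock: 15.02
tcp_pos: [0.6119, 0.0194, 0.1891]
orientation: [3.138, -0.142, -0.002]
contact_force: [0.1, -0.1, -4.0]
grip_width: 0.0552
gripper_force: 76.6
```

>>> apply_moves --pt "0.03 0.2 0 0 0 0" --pt "0.06 0.4 0 0 0 0" --pt "0.09 0.6 0 0 0 0" --pt "0.12 0.78 0 0 0 0" --pt "0.15 0.88 0 0 0 0"

```text
clock: 15.65
tcp_pos: [0.6285, -0.2052, 0.1893]
orientation: [3.137, -0.148, -0.002]
contact_force: [0.3, -0.2, -3.9]
grip_width: 0.0545
gripper_force: 76.5
```

>>> apply_moves --pt "0 0 0 0 0 0" --pt "0 0 0 0 0 0"

```text
clock: 15.9
tcp_pos: [0.6296, -0.2007, 0.1889]
orientation: [-3.137, 0.141, 0.002]
contact_force: [-0.2, 0.1, -4.0]
grip_width: 0.0545
gripper_force: 76.6
```

```bash
python3 - <<'E'
from h import *
np.set_printoptions(precision=4,suppress=True)
o=r.get_obs();print(o['joints'],o['tcp_pos'],o['contact_force'],o['gripper_force'])
B=o['tcp_pos']+[-.106,.0085,.0145]
fs={n:r.grab_frame(n) for n in("scene","side")}
for n,f in fs.items():
    print(n,"exp bow",proj(f,B))
    for t in("bow","hasp_top"):
        for l in r.landmark_of(f,t)[:3]: print(t,l["point"],round(l["conf"],2), onz(f,l["point"],B[2] if t=="bow" else .099))
print(delta([0.630,-0.207,0.145]))
E
```

```text
[-0.4008  0.6762  0.9487  1.6749 -0.6034  1.1127 -0.937 ] [ 0.6296 -0.2007  0.1889] [-0.1931  0.1199 -4.0059] 76.63575768470764
scene exp bow [247.0042 203.1119]
bow [353.7, 276.7] 0.61 [0.7769 0.0344 0.2034]
hasp_top [244.5, 233.2] 0.59 [ 0.5122 -0.2075  0.099 ]
side exp bow [327.474  256.7824]
bow [406.2, 288.6] 0.59 [ 0.6461 -0.3428  0.2034]
bow [331.4, 258.5] 0.52 [ 0.5301 -0.2007  0.2034]
bow [322.6, 258.5] 0.41 [ 0.512  -0.1953  0.2034]
hasp_top [329.1, 296.0] 0.96 [ 0.5235 -0.1978  0.099 ]
hasp_top [372.7, 259.3] 0.62 [ 0.6617 -0.0923  0.099 ]
[0.0025 0.0251 0.1788]
```

>>> apply_moves --pt "0 0.02 0.04 0 0 0" --pt "0 0.02 0.09 0 0 0" --pt "0 0.02 0.14 0 0 0" --pt "0 0.02 0.17 0 0 0" --pt "0 0.02 0.17 0 0 0"

```text
clock: 16.82
tcp_pos: [0.6289, -0.2064, 0.1464]
orientation: [-3.138, 0.142, 0.002]
contact_force: [0.4, 0.7, -4.2]
grip_width: 0.0548
gripper_force: 76.7
```

>>> apply_moves --pt "0 0 0 0 0 0" --pt "0 0 0 0 0 0" --pt "0 0 0 0 0 0" --pt "0 0 0 0 0 0" --pt "0 0 0 0 0 0"

```text
clock: 17.45
tcp_pos: [0.6293, -0.2066, 0.1474]
orientation: [-3.138, 0.142, -0.0]
contact_force: [0.2, -0.0, -4.7]
grip_width: 0.055
gripper_force: 76.7
```

```bash
python3 - <<'E'
from h import *
a=r.grab_frame("scene")["pixels"];b=r.grab_frame("side")["pixels"]
o=np.hstack([cv2.resize(a[140:340,150:350],(400,400)),cv2.resize(b[180:380,240:440],(400,400))])
cv2.imwrite("pics/end.png",o[:,:,::-1]); print(r.get_obs()['tcp_pos'],r.get_obs()['contact_force'])
E
```

```text
[ 0.62933064 -0.20663699  0.14729531] [-0.60293409 -0.01823257 -3.48332261]
```

View pics/end.png

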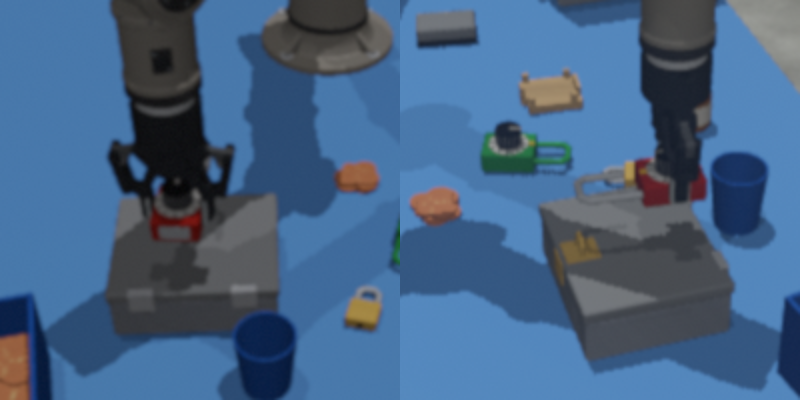

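The open lock is level and clear of the box, with its bow (right-hand crop, about (580,187)) above the hasp at (583,240). Nothing else has moved, so I'm handing in.

```bash
python3 -c "
from bench import r
print(r.hand_in())"
```

```text
the job is handed in; nothing more can be done
None
```

I set the dial to its open notch, pulled the shackle fully out in the cradle, and handed in the open lock held level with its bow about 6 cm above the hasp; the hand-in returned no verdict.

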